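# Put the marking stamps back in the steel rack in the same order

### The arm

A 7-joint arm with a two-finger parallel gripper is mounted at the origin on the work surface. World frame = base frame: x ahead of the robot, y to its left, z up, the work surface at z = 0. Lengths are in mm, angles in rad, forces in N, time in s.
With the tool pointing down it reaches from about 400 to 850 mm from the base axis. Payload 10.4 kg.
Tool frame: the origin (TCP) lies between the finger pads, 19 mm behind the fingertips; this is the grasp point; z points along the fingers, y is the line along which they close (so a half turn about z gives the same grasp; the last joint's range is limited). The gripper opens to 85 mm and grips with 20 to 120 N. Pads are 22 mm wide; open, the fingers measure 114 mm over their backs; the gripper's body (76 mm by 85 mm) begins 54 mm behind the grasp point. The pads swing forward as they close: fully open they stand 13 mm farther back than shut.
Start: joints at [-1.289, 0.332, -0.065, 1.46, 0.022, 1.35, -0.088], TCP at [187.551, 596.216, 250.038] pointing down, gripper open.
Joint ranges: [-2.6, 2.6], [-0.5, 2.12], [-1.47, 1.34], [0.16, 2.42], [-1.27, 4.41], [0.06, 2.06], [-2.6, 2.6]. Speed limits (rad/s): [2.22, 2.22, 2.79, 2.79, 3.14, 3.14, 3.14].

### API

Orientations are given as a unit quaternion [w, x, y, z].
In Python, from rig import arm, viewer gives the robot as it stands. The module is installed in compiled form; this text tells all that it offers.
- The arm moves only by the tool servo_tool, never from a script. Its argument "targets" is a list of rows, each a list of 7 numbers: the opening, from 0 (shut) to 1 (fully open), then the shift along the tool's x, y, z in m, then the turn, a rotation vector about the tool's x, y, z in rad. In form: [[jaw, dx, dy, dz, wx, wy, wz], ...]. A call has 1 to 12 rows; each row shifts and turns the commanded pose from where the row before left it, along the tool's axes as they then stand; what a row does not reach is not made up. A row lasts 1/10 s, in which the tool goes at most 50 mm and 8.59 degrees, less where a joint would pass 70% of its speed; a pose out of reach is approached as far as the arm can. A call is refused whole if a number of a shift passes 0.05 or a number of a turn 0.15, either way. A call with a gripper value outside its range is refused whole. The fingers move at their own pace and stop on an object; "force" is the grip in N (left out, the last holds). Time passes only in rows, so rows that do not move let the fingers close. It gives the time, the measured TCP pose, the force, the opening and the grip force at its end, in the units of the state.
- arm.state(): the state, without advancing time (a new reading comes with each control period).
- viewer.capture(name): name is "side" or "top"; returns a dict with "img" (480x640x3 uint8, red, green, blue), "intrinsics" (3x3 intrinsics, pixels), "R" (3x3) and "t" (3): a world point X has camera coordinates R X + t. Camera axes: x right, y down, z forward; pixel columns grow to the right and rows downward; lengths in mm; the calibration is good to about 2 mm. A picture is of the moment at which its call begins. There is no depth.
- arm.close_job(): hands the job in; it is judged then, once.
The state is a dict: "time_s": time; "joint_positions": joint angles; "qd": joint speeds; "joint_torque": joint torques, N m; "tcp_pos": TCP position; "eef_rot": TCP orientation; "contact_force": force on the tool from outside, world axes, zero at the start; "moment": the same for the moment, N m; "opening": finger opening in mm; "gripper_force": force on a finger pad.
Only numpy, scipy, OpenCV 4.12 (cv2) and the standard library are available. Lean on these libraries where they do the work, as an engineer would, in place of code of your own. Each camera call takes 0.05 s, during which the arm holds its last target. There are 200 camera calls.

### The job

Marking is finished: move the four stamps from the wooden desk caddy to the empty steel rack, one in each well, in the same order counted from the ink pad, so that the stamp nearest the caddy's ink pad ends up nearest the steel rack's ink pad, and so on along the row. Set each one down gently (do not drop it) so that it stands upright and flat on the floor of its well, and do not tip any stamp over on the way.

Things in the scene. Friction and masses are not known exactly. Their poses are not given: they have to be found in the camera images.
- stamp_round: Wooden hand stamp, 92 mm high, 50 g: round foot (42 mm across, 13 mm high), pear-shaped handle 30 mm across from 66 to 82 mm above the origin, 16 mm below that. Loose; origin at the centre of its flat underside, z up. Holds well with the TCP 74 mm above the origin.
- stamp_square: Pale wooden hand stamp, 84 mm high, 50 g: square foot (40 x 40 mm, 19 mm high), straight round handle 22 mm across. Loose; origin at the centre of its flat underside, z up. Holds well with the TCP 66 mm above the origin.
- stamp_oblong: Wooden hand stamp, 78 mm high, 45 g: oblong foot (50 mm in x, 26 mm in y, 17 mm high), flat upright handle (34 mm in x, 18 mm in y). Loose; origin at the centre of its flat underside, z up. Holds well with the TCP 60 mm above the origin.
- stamp_selfinking: Self-inking plastic stamp, 70 mm high, 70 g, a rigid grey and black box: foot 44 mm in x, 38 mm in y, 12 mm high; grey body 38 x 32 mm; black cap 36 mm in x, 30 mm in y from 44 mm up. Loose; origin at the centre of its flat underside, z up. Holds well with the TCP 54 mm above the origin.
- tray_a: One of four identical fixed white drop-in trays of the wooden desk caddy, 70 mm apart; the round stamp starts in it, up to 3 mm off centre and 0.25 rad turned. 72 x 64 mm outside (x, y), 66 x 58 mm inside; floor 3 mm, rim 12 mm above its origin, which is the centre of its underside, 6 mm above the table. y along the row. Its place in the row varies.
- tray_b: One of four identical fixed white drop-in trays of the wooden desk caddy, 70 mm apart; the square stamp starts in it, up to 3 mm off centre and 0.25 rad turned. 72 x 64 mm outside (x, y), 66 x 58 mm inside; floor 3 mm, rim 12 mm above its origin, which is the centre of its underside, 6 mm above the table. y along the row. Its place in the row varies.
- tray_c: One of four identical fixed white drop-in trays of the wooden desk caddy, 70 mm apart; the oblong stamp starts in it, up to 3 mm off centre and 0.25 rad turned. 72 x 64 mm outside (x, y), 66 x 58 mm inside; floor 3 mm, rim 12 mm above its origin, which is the centre of its underside, 6 mm above the table. y along the row. Its place in the row varies.
- tray_d: One of four identical fixed white drop-in trays of the wooden desk caddy, 70 mm apart; the self-inking stamp starts in it, up to 3 mm off centre and 0.25 rad turned. 72 x 64 mm outside (x, y), 66 x 58 mm inside; floor 3 mm, rim 12 mm above its origin, which is the centre of its underside, 6 mm above the table. y along the row. Its place in the row varies.
- ink_pad: The caddy's ink pad: round red pad in a steel tin, 52 mm across, 12.5 mm high, fixed in either end of the fixed wooden caddy (420 x 86 mm, lips 14 mm, end panels 34 mm high); a grey dish with an eraser is at the other end. Origin at the centre of its underside, 6 mm above the table; the trays' centres lie 68, 138, 208 and 278 mm from it.
- steel_rack: Empty fixed grey rack, 86 mm (x) by 420 mm (y), lips 14, end panels 34 mm high, wire handles 14 mm further out. Origin: underside's centre, on the table. Four wells, 66 (x) by 58 mm (y) inside, floor 9, rims 18 mm high, at x = 0, y = -105, -35, 35, 105 mm. Its red ink pad, 52 mm across, is always at the -y end (y = -173 mm); an eraser dish at the +y end.
Things that resemble listed ones, but are neither listed nor needed, are in the scene too. Leave any orange or turquoise look-alike of the stamp_selfinking alone. What is shaped like the stamp_oblong but blue is not meant.

How it is judged (in metres and radians):
At the end, for the whole second after the job is handed in: Each stamp stands in the steel rack's well of the same rank from the ink pad as its tray in the caddy: centre within 22 mm of the well's centre along and across the rack, foot within 4 mm of the well floor, upright within 0.1 rad, at rest (below 0.02 m/s, 0.2 rad/s) (((horizontal distance between tray_a and ink_pad between 0.038 and 0.098 m and y of stamp_round in the frame of steel_rack between -0.127 and -0.083 m) or (horizontal distance between tray_a and ink_pad between 0.108 and 0.168 m and y of stamp_round in the frame of steel_rack between -0.057 and -0.013 m) or (horizontal distance between tray_a and ink_pad between 0.178 and 0.238 m and y of stamp_round in the frame of steel_rack between 0.013 and 0.057 m) or (horizontal distance between tray_a and ink_pad between 0.248 and 0.308 m and y of stamp_round in the frame of steel_rack between 0.083 and 0.127 m)) and x of stamp_round in the frame of steel_rack between -0.022 and 0.022 m and z of stamp_round in the frame of steel_rack between 0.005 and 0.013 m and angle between each of stamp_round, stamp_square, stamp_oblong, stamp_selfinking's own z axis and vertical below 0.1 rad and linear speed of each of stamp_round, stamp_square, stamp_oblong, stamp_selfinking below 0.02 m/s and angular speed of each of stamp_round, stamp_square, stamp_oblong, stamp_selfinking below 0.2 rad/s and ((horizontal distance between tray_b and ink_pad between 0.038 and 0.098 m and y of stamp_square in the frame of steel_rack between -0.127 and -0.083 m) or (horizontal distance between tray_b and ink_pad between 0.108 and 0.168 m and y of stamp_square in the frame of steel_rack between -0.057 and -0.013 m) or (horizontal distance between tray_b and ink_pad between 0.178 and 0.238 m and y of stamp_square in the frame of steel_rack between 0.013 and 0.057 m) or (horizontal distance between tray_b and ink_pad between 0.248 and 0.308 m and y of stamp_square in the frame of steel_rack between 0.083 and 0.127 m)) and x of stamp_square in the frame of steel_rack between -0.022 and 0.022 m and z of stamp_square in the frame of steel_rack between 0.005 and 0.013 m and ((horizontal distance between tray_c and ink_pad between 0.038 and 0.098 m and y of stamp_oblong in the frame of steel_rack between -0.127 and -0.083 m) or (horizontal distance between tray_c and ink_pad between 0.108 and 0.168 m and y of stamp_oblong in the frame of steel_rack between -0.057 and -0.013 m) or (horizontal distance between tray_c and ink_pad between 0.178 and 0.238 m and y of stamp_oblong in the frame of steel_rack between 0.013 and 0.057 m) or (horizontal distance between tray_c and ink_pad between 0.248 and 0.308 m and y of stamp_oblong in the frame of steel_rack between 0.083 and 0.127 m)) and x of stamp_oblong in the frame of steel_rack between -0.022 and 0.022 m and z of stamp_oblong in the frame of steel_rack between 0.005 and 0.013 m and ((horizontal distance between tray_d and ink_pad between 0.038 and 0.098 m and y of stamp_selfinking in the frame of steel_rack between -0.127 and -0.083 m) or (horizontal distance between tray_d and ink_pad between 0.108 and 0.168 m and y of stamp_selfinking in the frame of steel_rack between -0.057 and -0.013 m) or (horizontal distance between tray_d and ink_pad between 0.178 and 0.238 m and y of stamp_selfinking in the frame of steel_rack between 0.013 and 0.057 m) or (horizontal distance between tray_d and ink_pad between 0.248 and 0.308 m and y of stamp_selfinking in the frame of steel_rack between 0.083 and 0.127 m)) and x of stamp_selfinking in the frame of steel_rack between -0.022 and 0.022 m and z of stamp_selfinking in the frame of steel_rack between 0.005 and 0.013 m); the robot touches nothing.
It fails at once if a stamp is tipped over (leans more than 0.7 rad) (angle between any of stamp_round, stamp_square, stamp_oblong, stamp_selfinking's own z axis and vertical above 0.7 rad).
It fails at once if a stamp is dropped or slammed down (faster than 0.6 m/s within 30 mm of its seat) ((height (world z) of stamp_round below 0.04 m and linear speed of stamp_round above 0.6 m/s) or (height (world z) of stamp_square below 0.04 m and linear speed of stamp_square above 0.6 m/s) or (height (world z) of stamp_oblong below 0.04 m and linear speed of stamp_oblong above 0.6 m/s) or (height (world z) of stamp_selfinking below 0.04 m and linear speed of stamp_selfinking above 0.6 m/s)).
It also fails if it takes over 91 s, if anything falls off the work surface, if the arm or the gripper's body presses on something with over 40 N, if the wrist force passes 120 N, or if a joint passes its speed limit or range.

## Working session

There is one attempt and no reset: what is moved stays moved. The work goes in short steps, Python scripts to look and compute and a tool call to move; the robot and the scene stay as the last step left them, time stands still between calls to the robot, and variables do not carry over. Pictures are saved under pics/ and viewed, at most 14 in all, crops included, and the job is handed in when it is done.

Besides the shell and the picture viewer there is one more tool, called after "Request:" by a JSON object that holds its "api" and its "payload". servo_tool: Moves the arm, as the interface text tells. Its arguments: {"type":"object","properties":{"targets":{"type":"array","items":{"type":"array","items":{"type":"number"}}},"force":{"type":"number"}},"required":["targets"]}

```bash
mkdir -p pics; python3 - <<'E'
from rig import arm, viewer
import cv2
for n in("top","side"):
    c=viewer.capture(n); cv2.imwrite(f"pics/{n}0.png",c["img"][:,:,::-1]); print(c["intrinsics"],c["R"],c["t"])
s=arm.state(); print(s)
E
```

```text
[[575.23385454   0.         335.44724354]
 [  0.         575.23385454 247.81171776]
 [  0.           0.           1.        ]] [[ 1.25430542e-02 -9.99917242e-01  2.86019597e-03]
 [-9.83023334e-01 -1.28546796e-02 -1.83029730e-01]
 [ 1.83051350e-01 -5.15887557e-04 -9.83103218e-01]] [ -17.28855591  483.13100258 1007.44596372]
[[618.62044516   0.         319.58819664]
 [  0.         618.62044516 244.07165313]
 [  0.           0.           1.        ]] [[ 0.686285   -0.72714989 -0.01630773]
 [-0.54154531 -0.49588685 -0.67884086]
 [ 0.48553226  0.47470967 -0.73410432]] [-371.60597948  295.91898626  919.51462107]
{'time_s': 0.1, 'joint_positions': array([-1.28866215,  0.332802  , -0.06471958,  1.46083528,  0.02161867,
        1.34986128, -0.08851443]), 'qd': array([-0.00077099, -0.00118549,  0.00018529, -0.00256237, -0.00119051,
       -0.00118968, -0.00074029]), 'joint_torque': array([ 1.65501453e-03, -6.26741266e+01,  4.93341917e-02, -3.92425632e+01,
        1.63304026e-02,  7.00454693e-03, -6.23965570e-05]), 'tcp_pos': array([187.43252948, 595.92886228, 249.31021904]), 'eef_rot': array([-5.99467562e-05,  1.51764888e-01,  9.88416437e-01, -6.01848956e-04]), 'contact_force': array([-0.09032522,  0.83561297, -0.71007592]), 'moment': array([-0.04031439,  0.03539206,  0.03730047]), 'gripper_force': 0.0, 'opening': 85.38368063827572}
```

View pics/top0.png

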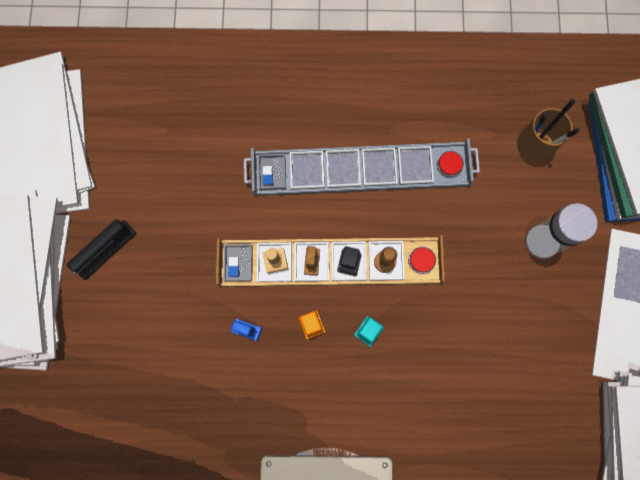

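View pics/side0.png

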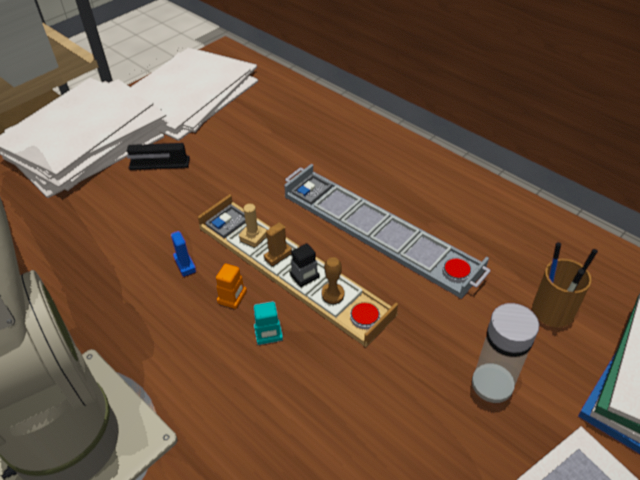

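The caddy row counted from its red pad (422,260) is round, self-inking, oblong, square. The rack's pad is at (451,163), and its wells run left from it at about u = 415, 379, 343 and 307. Next I'll measure the trays, wells and stamp yaws.

```bash
cat > h.py <<'E'
import numpy as np, cv2
from rig import arm, viewer
def ray(c,uv,z):
    uv=np.atleast_2d(np.asarray(uv,float)); R,t=c["R"],c["t"]
    d=np.c_[uv,np.ones(len(uv))]@np.linalg.inv(c["intrinsics"]).T@R
    o=-R.T@t
    return (o+d*((z-o[2])/d[:,2])[:,None])[:,:2]
def blobs(m,a):
    n,l,s,c=cv2.connectedComponentsWithStats(m.astype(np.uint8))
    return [(l==i,s[i],c[i]) for i in range(1,n) if s[i][4]>=a]
E
python3 - <<'E'
from h import *
c=viewer.capture("top"); im=c["img"]; hsv=cv2.cvtColor(im,cv2.COLOR_RGB2HSV); h,s,v=[hsv[...,i].astype(int) for i in range(3)]
red=((h<6)|(h>174))&(s>180)&(v>150)
for m,st,ce in blobs(red,100): print("red",ce,st[4],ray(c,ce,18.5).round(1))
roi=np.zeros(h.shape,bool); roi[130:300,200:480]=1
white=(s<40)&(v>200)&roi
for m,st,ce in blobs(white,100):
    print("white",ce.round(),st)
    pts=np.argwhere(m)[:,::-1]; r=cv2.minAreaRect(ray(c,pts,18).astype(np.float32)); print("   rect",np.round(r[0],1),np.round(r[1],1),round(r[2],1))
crop=im[225:295,210:450]; rk=im[135:200,235:485]
a=cv2.resize(crop,None,fx=3.2,fy=3.2,interpolation=cv2.INTER_CUBIC); b=cv2.resize(rk,(a.shape[1],208),interpolation=cv2.INTER_CUBIC)
cv2.imwrite("pics/crop1.png",np.vstack([a,b])[:,:,::-1])
E
```

```text
red [450.5479798  162.56818182] 396 [[ 658.4 -231.1]]
red [422.3667426  259.23690205] 439 [[ 468.6 -173.8]]
white [380. 170.] [363 148  34  36 117]
   rect [650.4 -93.8] [69.6 63.5] 3.6
white [348. 261.] [332 241  35  39 673]
   rect [465.6 -36.6] [72.  63.4] 0.8
white [386. 260.] [369 241  35  38 721]
   rect [ 467.5 -106. ] [70.1 63.6] 0.8
white [273. 263.] [257 242  34  39 661]
   rect [461.5 104.4] [71.9 62. ] 1.5
white [311. 261.] [294 242  35  39 817]
   rect [463.2  34.1] [71.9 63.8] 1.5
```

View pics/crop1.png

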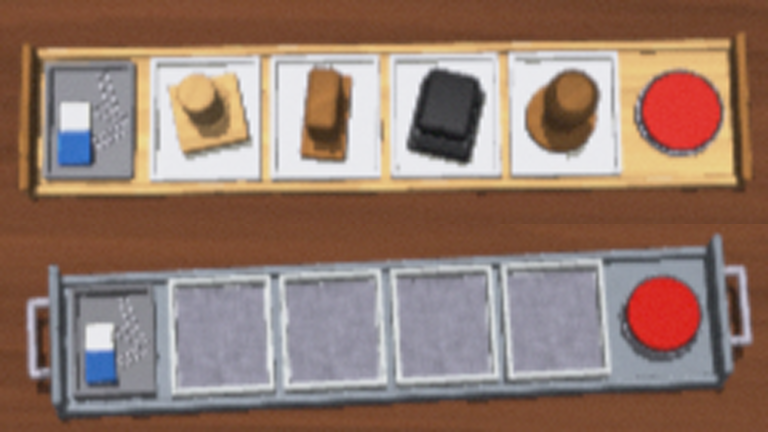

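Both rows are clear in the crops. I'll fit the two row lines, then get stamp positions from their tops and the yaws of the black and oblong stamps.

```bash
python3 - <<'E'
from h import *
c=viewer.capture("top"); im=c["img"]; hsv=cv2.cvtColor(im,cv2.COLOR_RGB2HSV); h,s,v=[hsv[...,i].astype(int) for i in range(3)]
print(-c["R"].T@c["t"])
for n,(x,y),z in [("round",(573,86),101),("square",(197,90),93),("oblong",(325,95),87),("self",(455,95),79)]:
    print(n,ray(c,(210+x/3.2,225+y/3.2),z).round(1))
# rack wells: pale noisy floor/rim
m=np.zeros(h.shape,bool); m[130:205,285:440]=1
m&=(v>165)&(s<50)
for b,st,ce in blobs(m,60):
    r=cv2.minAreaRect(ray(c,np.argwhere(b)[:,::-1],18).astype(np.float32)); print("well",np.round(r[0],1),np.round(r[1],1),round(r[2],1),st[4])
# stamps inside trays = not white
for n,(u0,u1) in {"sq":(260,289),"ob":(297,326),"se":(335,364),"ro":(372,400)}.items():
    k=np.zeros(h.shape,bool); k[244:278,u0:u1]=1
    k&=~((s<60)&(v>140))
    for b,st,ce in blobs(k,80):
        for z in (26,79):
            r=cv2.minAreaRect(ray(c,np.argwhere(b)[:,::-1],z).astype(np.float32)); print(n,z,np.round(r[0],1),np.round(r[1],1),round(r[2],1),st[4])
E
```

```text
[ 290.73155665  -10.55690205 1078.90015452]
round [[ 466.9 -103.8]]
square [[463.4  99.9]]
oblong [[462.6  30.6]]
self [[465.  -40.8]]
well [ 654.8 -169. ] [79.5 78. ] 88.8 557
well [644.  -20.5] [ 81.9 214.9] 3.4 1647
sq 26 [463.7 101.4] [45.2 39.2] 12.8 483
sq 79 [455.   95.7] [43.  37.2] 12.8 483
ob 26 [462.4  32.4] [26.  52.7] 84.6 376
ob 79 [453.7  30.2] [24.7 50. ] 84.6 376
se 26 [463.  -37.2] [38. 51.] 78.0 535
se 79 [454.4 -35.9] [36.1 48.4] 78.0 535
ro 26 [ 466.1 -103.3] [40.8 47.3] 89.6 452
ro 79 [457.2 -98.6] [38.8 44.9] 89.6 452
```

Row measurements are consistent: caddy yaw about 0.027 rad, rack yaw about 0.058 rad. I'll grasp along world x, starting by turning the tool so its y axis points along +x.

Request:
{"api": "servo_tool", "payload": {"targets": [[1,0,0,0,0,0,0.1407],[1,0,0,0,0,0,0.1407],[1,0,0,0,0,0,0.1407],[1,0,0,0,0,0,0.1407],[1,0,0,0,0,0,0.1407],[1,0,0,0,0,0,0.1407],[1,0,0,0,0,0,0.1407],[1,0,0,0,0,0,0.1407],[1,0,0,0,0,0,0.1407],[1,0,0,0,0,0,0]], "force": 30}}

```text
time_s: 1.2
tcp_pos: [187.4, 596.1, 249.8]
eef_rot: [0.0, 0.708, 0.706, -0.0]
contact_force: [-0.2, -0.2, 0.1]
opening: 85.5
gripper_force: 0.0
```

Request:
{"api": "servo_tool", "payload": {"targets": [[1,-0.0413,0.023,0,0,0,0],[1,-0.0413,0.023,0,0,0,0],[1,-0.0413,0.023,0,0,0,0],[1,-0.0413,0.023,0,0,0,0],[1,-0.0413,0.023,0,0,0,0],[1,-0.0413,0.023,0,0,0,0],[1,-0.0413,0.023,0,0,0,0],[1,-0.0413,0.023,0,0,0,0],[1,-0.0413,0.023,0,0,0,0],[1,-0.0413,0.023,0,0,0,0],[1,-0.0413,0.023,0,0,0,0],[1,-0.0413,0.023,0,0,0,0]]}}

```text
time_s: 2.4
tcp_pos: [464.0, 98.6, 250.3]
eef_rot: [0.0, 0.705, 0.709, 0.0]
contact_force: [0.4, 1.4, -0.2]
opening: 85.3
gripper_force: 0.0
```

Request:
{"api": "servo_tool", "payload": {"targets": [[1,0,0,0.03,0,0,0],[1,0,0,0.03,0,0,0],[1,0,0,0.03,0,0,0],[1,0,0,0,0,0,0],[1,0,0,0,0,0,0]]}}

```text
time_s: 2.9
tcp_pos: [463.5, 100.5, 160.6]
eef_rot: [0.0, 0.706, 0.708, -0.0]
contact_force: [0.1, 0.2, 1.1]
opening: 85.3
gripper_force: 0.0
```

Request:
{"api": "servo_tool", "payload": {"targets": [[1,0,0,0.02,0,0,0],[1,0,0,0.02,0,0,0],[1,0,0,0.02,0,0,0],[1,0,0,0.0155,0,0,0],[1,0,0,0.01,0,0,0],[1,0,0,0,0,0,0],[0,0,0,0,0,0,0],[0,0,0,0,0,0,0],[0,0,0,0,0,0,0],[0,0,0,0,0,0,0],[0,0,0,0,0,0,0],[0,0,0,0,0,0,0]], "force": 30}}

```text
time_s: 4.1
tcp_pos: [463.6, 100.7, 74.8]
eef_rot: [-0.0, 0.707, 0.707, 0.0]
contact_force: [-1.6, -0.3, 4.2]
opening: 21.3
gripper_force: 31.2
```

Request:
{"api": "servo_tool", "payload": {"targets": [[0,0,0,-0.005,0,0,0],[0,0,0,-0.015,0,0,0],[0,0,0,-0.02,0,0,0],[0,0,0,-0.02,0,0,0],[0,0,0,-0.02,0,0,0],[0,0,0,-0.015,0,0,0],[0,0,0,-0.005,0,0,0],[0,0,0,0,0,0,0]]}}

```text
time_s: 4.9
tcp_pos: [463.6, 100.6, 174.9]
eef_rot: [0.0, 0.707, 0.707, 0.001]
contact_force: [-0.2, 0.3, 0.3]
opening: 20.8
gripper_force: 30.8
```

Request:
{"api": "servo_tool", "payload": {"targets": [[0,-0.002,0.0087,0,0,0,0],[0,-0.006,0.02,0,0,0,0],[0,-0.007,0.022,0,0,0,0],[0,-0.007,0.022,0,0,0,0],[0,-0.007,0.022,0,0,0,0],[0,-0.007,0.022,0,0,0,0],[0,-0.007,0.022,0,0,0,0],[0,-0.006,0.02,0,0,0,0],[0,-0.003,0.013,0,0,0,0],[0,-0.002,0.007,0,0,0,0],[0,0,0,0,0,0,0],[0,0,0,0,0,0,0]]}}

```text
time_s: 6.1
tcp_pos: [641.6, 46.4, 173.9]
eef_rot: [-0.0, 0.707, 0.707, -0.0]
contact_force: [-0.3, -0.0, -0.5]
opening: 20.8
gripper_force: 30.8
```

```bash
python3 - <<'E'
from h import *
a=[viewer.capture("top")["img"][90:300,180:500],viewer.capture("side")["img"][100:310,200:520]]
cv2.imwrite("pics/c2.png",cv2.resize(np.vstack(a),None,fx=1.4,fy=1.4)[:,:,::-1])
E
```

```text
(no output)
```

View pics/c2.png

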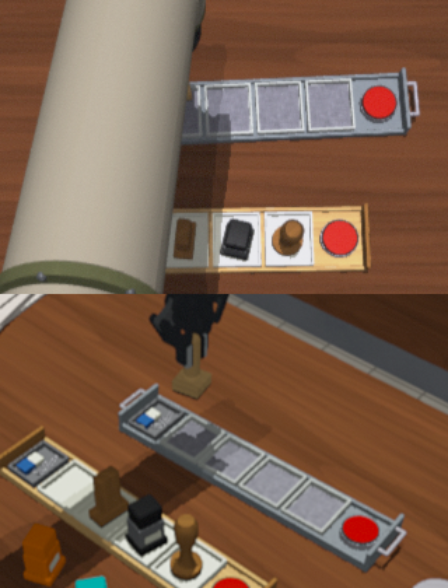

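The side view shows the square stamp held upright above the well next to the eraser dish, at crop pixel (195,440). Lowering it.

Request:
{"api": "servo_tool", "payload": {"targets": [[0,0,0,0.008,0,0,0],[0,0,0,0.016,0,0,0],[0,0,0,0.02,0,0,0],[0,0,0,0.02,0,0,0],[0,0,0,0.016,0,0,0],[0,0,0,0.01,0,0,0],[0,0,0,0.006,0,0,0],[0,0,0,0.002,0,0,0],[0,0,0,0.001,0,0,0],[0,0,0,0,0,0,0]]}}

```text
time_s: 7.2
tcp_pos: [642.5, 46.5, 76.1]
eef_rot: [0.0, 0.707, 0.707, 0.0]
contact_force: [-0.3, -0.6, -0.1]
opening: 21.2
gripper_force: 30.8
```

Request:
{"api": "servo_tool", "payload": {"targets": [[0,0,0,0.0005,0,0,0],[0,0,0,0.0005,0,0,0],[0,0,0,0.0005,0,0,0],[0,0,0,0,0,0,0]]}}

```text
time_s: 7.6
tcp_pos: [642.5, 46.6, 74.9]
eef_rot: [0.0, 0.707, 0.707, 0.001]
contact_force: [-1.5, -0.2, 5.0]
opening: 21.1
gripper_force: 31.4
```

Request:
{"api": "servo_tool", "payload": {"targets": [[0.4,0,0,0,0,0,0],[0.7,0,0,0,0,0,0],[1,0,0,0,0,0,0],[1,0,0,0,0,0,0],[1,0,0,-0.005,0,0,0],[1,0,0,-0.015,0,0,0],[1,0,0,-0.02,0,0,0],[1,0,0,-0.02,0,0,0],[1,0,0,-0.02,0,0,0],[1,0,0,-0.015,0,0,0],[1,0,0,-0.005,0,0,0]]}}

```text
time_s: 8.7
tcp_pos: [643.0, 46.4, 176.5]
eef_rot: [0.001, 0.707, 0.707, 0.001]
contact_force: [0.4, -0.4, 0.4]
opening: 85.3
gripper_force: 0.0
```

Request:
{"api": "servo_tool", "payload": {"targets": [[1,-0.0015,-0.02,0,0,0,0],[1,-0.002,-0.025,0,0,0,0],[1,-0.002,-0.025,0,0,0,0],[1,-0.002,-0.025,0,0,0,0],[1,-0.002,-0.025,0,0,0,0],[1,-0.002,-0.025,0,0,0,0],[1,-0.002,-0.02,0,0,0,0],[1,-0.002,-0.015,0,0,0,0],[1,0,0,0,0,0,0.045],[1,0,0,0,0,0,0.045],[1,0,0,0,0,0,0],[1,0,0,0,0,0,0]]}}

```text
time_s: 9.9
tcp_pos: [461.9, 31.0, 173.8]
eef_rot: [-0.0, 0.738, 0.675, -0.0]
contact_force: [-0.1, 0.3, 0.0]
opening: 85.2
gripper_force: 0.0
```

```bash
python3 - <<'E'
from h import *
print(arm.state()["tcp_pos"])
a=[viewer.capture("top")["img"][90:300,180:500],viewer.capture("side")["img"][100:310,200:520]]
cv2.imwrite("pics/c3.png",cv2.resize(np.vstack(a),None,fx=1.4,fy=1.4)[:,:,::-1])
E
```

```text
[461.94846941  30.99041525 173.84702831]
```

View pics/c3.png

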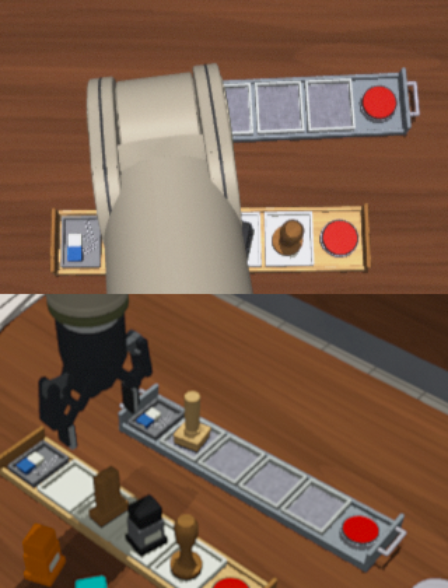

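The square stamp stands upright in the end well at crop pixel (192,430). The oblong is next: descend 105 mm and grip.

Request:
{"api": "servo_tool", "payload": {"targets": [[1,0,0,0.02,0,0,0],[1,0,0,0.025,0,0,0],[1,0,0,0.02,0,0,0],[1,0,0,0.02,0,0,0],[1,0,0,0.015,0,0,0],[1,0,0,0.005,0,0,0],[1,0,0,0,0,0,0],[0,0,0,0,0,0,0],[0,0,0,0,0,0,0],[0,0,0,0,0,0,0],[0,0,0,0,0,0,0],[0,0,0,0,0,0,0]]}}

```text
time_s: 11.2
tcp_pos: [462.4, 31.2, 69.5]
eef_rot: [0.0, 0.738, 0.675, 0.0]
contact_force: [-1.7, -0.1, 6.0]
opening: 33.8
gripper_force: 35.9
```

Request:
{"api": "servo_tool", "payload": {"targets": [[0,0,0,-0.005,0,0,0],[0,0,0,-0.015,0,0,0],[0,0,0,-0.02,0,0,0],[0,0,0,-0.02,0,0,0],[0,0,0,-0.02,0,0,0],[0,0,0,-0.02,0,0,-0.03],[0,0,0,-0.01,0,0,-0.03],[0,0,0,0,0,0,-0.03],[0,0,0,0,0,0,-0.03],[0,0,0,0,0,0,-0.03],[0,0,0,0,0,0,0]]}}

```text
time_s: 12.3
tcp_pos: [461.6, 30.9, 178.2]
eef_rot: [-0.0, 0.685, 0.728, -0.001]
contact_force: [0.3, -0.4, -0.1]
opening: 33.5
gripper_force: 35.2
```

Request:
{"api": "servo_tool", "payload": {"targets": [[0,-0.0036,0.01,0,0,0,0],[0,-0.007,0.02,0,0,0,0],[0,-0.008,0.022,0,0,0,0],[0,-0.008,0.022,0,0,0,0],[0,-0.008,0.022,0,0,0,0],[0,-0.008,0.022,0,0,0,0],[0,-0.008,0.022,0,0,0,0],[0,-0.008,0.02,0,0,0,0],[0,-0.005,0.0133,0,0,0,0],[0,-0.002,0.007,0,0,0,0],[0,0,0,0,0,0,0],[0,0,0,0,0,0,0]]}}

```text
time_s: 13.5
tcp_pos: [645.7, -23.6, 178.6]
eef_rot: [-0.0, 0.686, 0.728, -0.0]
contact_force: [0.3, -0.0, -0.9]
opening: 33.6
gripper_force: 35.2
```

```bash
python3 - <<'E'
from h import *
print(arm.state()["tcp_pos"])
cv2.imwrite("pics/c4.png",viewer.capture("side")["img"][100:310,200:520,::-1])
E
```

```text
[645.69268584 -23.64458902 178.62943718]
```

View pics/c4.png

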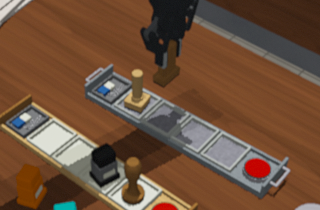

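The oblong is held upright above the third well. Lowering it.

Request:
{"api": "servo_tool", "payload": {"targets": [[0,0,0,0.01,0,0,0],[0,0,0,0.02,0,0,0],[0,0,0,0.02,0,0,0],[0,0,0,0.02,0,0,0],[0,0,0,0.016,0,0,0],[0,0,0,0.012,0,0,0],[0,0,0,0.007,0,0,0],[0,0,0,0.002,0,0,0],[0,0,0,0.0015,0,0,0],[0,0,0,0.0005,0,0,0],[0,0,0,0.0005,0,0,0],[0,0,0,0,0,0,0]]}}

```text
time_s: 14.75
tcp_pos: [646.2, -23.6, 69.8]
eef_rot: [0.0, 0.686, 0.728, 0.0]
contact_force: [0.7, -0.4, -0.4]
opening: 33.4
gripper_force: 35.2
```

Request:
{"api": "servo_tool", "payload": {"targets": [[0,0,0,0.0005,0,0,0],[0,0,0,0.0005,0,0,0],[0,0,0,0,0,0,0]]}}

```text
time_s: 15.05
tcp_pos: [646.3, -23.7, 69.5]
eef_rot: [0.0, 0.686, 0.728, 0.0]
contact_force: [-2.8, 0.3, 7.7]
opening: 33.6
gripper_force: 36.3
```

Request:
{"api": "servo_tool", "payload": {"targets": [[0.5,0,0,0,0,0,0],[0.8,0,0,0,0,0,0],[1,0,0,0,0,0,0],[1,0,0,0,0,0,0],[1,0,0,-0.005,0,0,0],[1,0,0,-0.015,0,0,0],[1,0,0,-0.02,0,0,0],[1,0,0,-0.02,0,0,0],[1,0,0,-0.02,0,0,0],[1,0,0,-0.015,0,0,0],[1,0,0,-0.01,0,0,0.135],[1,0,0,0,0,0,0.135]]}}

```text
time_s: 16.25
tcp_pos: [646.8, -23.9, 176.2]
eef_rot: [0.001, 0.779, 0.627, 0.001]
contact_force: [0.4, 0.6, -0.1]
opening: 85.1
gripper_force: 0.0
```

Request:
{"api": "servo_tool", "payload": {"targets": [[1,-0.0053,-0.015,0,0,0,0],[1,-0.008,-0.025,0,0,0,0],[1,-0.008,-0.025,0,0,0,0],[1,-0.008,-0.025,0,0,0,0],[1,-0.008,-0.025,0,0,0,0],[1,-0.008,-0.025,0,0,0,0],[1,-0.005,-0.02,0,0,0,0],[1,-0.003,-0.014,0,0,0,0],[1,0,0,0,0,0,0],[1,0,0,0,0,0,0]]}}

```text
time_s: 17.25
tcp_pos: [465.3, -39.2, 174.2]
eef_rot: [-0.0, 0.777, 0.629, 0.001]
contact_force: [0.2, 0.3, -0.2]
opening: 85.6
gripper_force: 0.0
```

```bash
python3 - <<'E'
from h import *
print(arm.state()["tcp_pos"])
cv2.imwrite("pics/c5.png",viewer.capture("side")["img"][100:310,200:520,::-1])
E
```

```text
[465.28016581 -39.24215367 174.15491144]
```

View pics/c5.png

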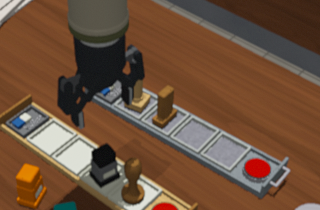

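The oblong stands in well 3 at crop pixel (165,105). Next is the self-inking stamp: descend 111 mm and grip.

Request:
{"api": "servo_tool", "payload": {"targets": [[1,0,0,0.02,0,0,0],[1,0,0,0.025,0,0,0],[1,0,0,0.025,0,0,0],[1,0,0,0.02,0,0,0],[1,0,0,0.015,0,0,0],[1,0,0,0.006,0,0,0],[1,0,0,0,0,0,0],[0,0,0,0,0,0,0],[0,0,0,0,0,0,0],[0,0,0,0,0,0,0],[0,0,0,0,0,0,0],[0,0,0,0,0,0,0]]}}

```text
time_s: 18.5
tcp_pos: [465.1, -39.3, 63.1]
eef_rot: [0.0, 0.777, 0.629, 0.001]
contact_force: [-1.4, 0.1, 5.9]
opening: 37.1
gripper_force: 30.0
```

Request:
{"api": "servo_tool", "payload": {"targets": [[0,0,0,-0.005,0,0,0],[0,0,0,-0.015,0,0,0],[0,0,0,-0.02,0,0,0],[0,0,0,-0.02,0,0,0],[0,0,0,-0.02,0,0,0],[0,0,0,-0.02,0,0,-0.03],[0,0,0,-0.01,0,0,-0.05],[0,0,0,0,0,0,-0.06],[0,0,0,0,0,0,-0.06],[0,0,0,0,0,0,-0.05],[0,0,0,0,0,0,-0.02],[0,0,0,0,0,0,0]]}}

```text
time_s: 19.7
tcp_pos: [464.6, -39.5, 172.6]
eef_rot: [-0.0, 0.686, 0.728, 0.0]
contact_force: [0.7, -0.2, -0.5]
opening: 37.2
gripper_force: 30.6
```

Request:
{"api": "servo_tool", "payload": {"targets": [[0,-0.0032,0.01,0,0,0,0],[0,-0.007,0.02,0,0,0,0],[0,-0.008,0.022,0,0,0,0],[0,-0.008,0.022,0,0,0,0],[0,-0.008,0.022,0,0,0,0],[0,-0.008,0.022,0,0,0,0],[0,-0.008,0.022,0,0,0,0],[0,-0.008,0.02,0,0,0,0],[0,-0.005,0.0147,0,0,0,0],[0,-0.002,0.007,0,0,0,0],[0,0,0,0,0,0,0],[0,0,0,0,0,0,0]]}}

```text
time_s: 20.9
tcp_pos: [649.4, -93.6, 172.4]
eef_rot: [-0.0, 0.686, 0.728, -0.0]
contact_force: [-0.7, -0.1, 0.1]
opening: 37.4
gripper_force: 30.6
```

```bash
python3 - <<'E'
from h import *
print(arm.state()["tcp_pos"])
cv2.imwrite("pics/c6.png",viewer.capture("side")["img"][100:310,200:520,::-1])
E
```

```text
[649.41494553 -93.63299019 172.40561369]
```

View pics/c6.png

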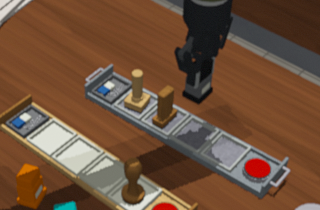

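The self-inking stamp is upright above the second well. Lowering it.

Request:
{"api": "servo_tool", "payload": {"targets": [[0,0,0,0.01,0,0,0],[0,0,0,0.02,0,0,0],[0,0,0,0.02,0,0,0],[0,0,0,0.02,0,0,0],[0,0,0,0.016,0,0,0],[0,0,0,0.012,0,0,0],[0,0,0,0.007,0,0,0],[0,0,0,0.002,0,0,0],[0,0,0,0.0015,0,0,0],[0,0,0,0.0005,0,0,0],[0,0,0,0.0005,0,0,0],[0,0,0,0,0,0,0]]}}

```text
time_s: 22.15
tcp_pos: [650.1, -93.7, 63.3]
eef_rot: [0.0, 0.686, 0.728, 0.0]
contact_force: [-0.3, 0.4, -1.1]
opening: 37.2
gripper_force: 30.6
```

Request:
{"api": "servo_tool", "payload": {"targets": [[0,0,0,0.0005,0,0,0],[0,0,0,0,0,0,0]]}}

```text
time_s: 22.35
tcp_pos: [650.2, -93.8, 63.3]
eef_rot: [0.0, 0.686, 0.728, 0.0]
contact_force: [-2.6, 0.1, 4.4]
opening: 37.0
gripper_force: 31.2
```

Request:
{"api": "servo_tool", "payload": {"targets": [[0.5,0,0,0,0,0,0],[0.8,0,0,0,0,0,0],[1,0,0,0,0,0,0],[1,0,0,0,0,0,0],[1,0,0,-0.005,0,0,0],[1,0,0,-0.015,0,0,0],[1,0,0,-0.02,0,0,0],[1,0,0,-0.025,0,0,0],[1,0,0,-0.025,0,0,0],[1,0,0,-0.02,0,0,0],[1,0,0,-0.01,0,0,0],[1,0,0,0,0,0,0]]}}

```text
time_s: 23.55
tcp_pos: [650.7, -94.0, 184.5]
eef_rot: [0.001, 0.686, 0.728, 0.001]
contact_force: [0.2, -1.2, -0.0]
opening: 85.4
gripper_force: 0.0
```

Request:
{"api": "servo_tool", "payload": {"targets": [[1,0.0008,-0.0189,0,0,0,0],[1,0,-0.025,0,0,0,0],[1,0,-0.025,0,0,0,0],[1,0,-0.025,0,0,0,0],[1,0,-0.025,0,0,0,0],[1,0,-0.025,0,0,0,0],[1,0,-0.025,0,0,0,0],[1,0,-0.015,0,0,0,0],[1,0,0,0,0,0,0],[1,0,0,0,0,0,0]]}}

```text
time_s: 24.55
tcp_pos: [466.6, -103.3, 182.3]
eef_rot: [-0.0, 0.685, 0.728, 0.0]
contact_force: [0.1, 0.4, 1.0]
opening: 85.4
gripper_force: 0.0
```

```bash
python3 - <<'E'
from h import *
print(arm.state()["tcp_pos"])
cv2.imwrite("pics/c7.png",viewer.capture("side")["img"][100:310,200:520,::-1])
E
```

```text
[ 466.59680532 -103.33614401  182.3238566 ]
```

View pics/c7.png

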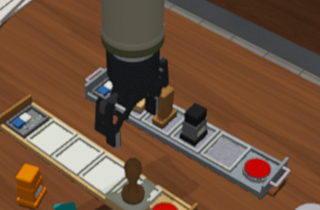

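The self-inking stamp stands in well 2 at crop pixel (194,125). Now the round stamp.

Request:
{"api": "servo_tool", "payload": {"targets": [[1,0,0,0.02,0,0,0],[1,0,0,0.025,0,0,0],[1,0,0,0.02,0,0,0],[1,0,0,0.02,0,0,0],[1,0,0,0.01,0,0,0],[1,0,0,0.0045,0,0,0],[1,0,0,0,0,0,0],[0,0,0,0,0,0,0],[0,0,0,0,0,0,0],[0,0,0,0,0,0,0],[0,0,0,0,0,0,0],[0,0,0,0,0,0,0]]}}

```text
time_s: 25.8
tcp_pos: [466.5, -103.9, 83.4]
eef_rot: [0.0, 0.686, 0.728, 0.0]
contact_force: [-1.8, 0.4, 6.1]
opening: 28.7
gripper_force: 29.2
```

Request:
{"api": "servo_tool", "payload": {"targets": [[0,0,0,-0.005,0,0,0],[0,0,0,-0.015,0,0,0],[0,0,0,-0.02,0,0,0],[0,0,0,-0.02,0,0,0],[0,0,0,-0.02,0,0,0],[0,0,0,-0.02,0,0,0],[0,0,0,-0.01,0,0,0],[0,0,0,0,0,0,0]]}}

```text
time_s: 26.6
tcp_pos: [467.0, -103.8, 194.0]
eef_rot: [0.0, 0.686, 0.728, 0.001]
contact_force: [0.2, -0.3, -0.8]
opening: 28.8
gripper_force: 29.7
```

Request:
{"api": "servo_tool", "payload": {"targets": [[0,-0.0038,0.01,0,0,0,0],[0,-0.008,0.02,0,0,0,0],[0,-0.009,0.022,0,0,0,0],[0,-0.009,0.022,0,0,0,0],[0,-0.009,0.022,0,0,0,0],[0,-0.008,0.022,0,0,0,0],[0,-0.008,0.022,0,0,0,0],[0,-0.008,0.02,0,0,0,0],[0,-0.005,0.015,0,0,0,0],[0,-0.003,0.009,0,0,0,0],[0,0,0,0,0,0,0],[0,0,0,0,0,0,0]]}}

```text
time_s: 27.8
tcp_pos: [653.6, -163.7, 192.4]
eef_rot: [-0.0, 0.686, 0.728, -0.0]
contact_force: [0.6, 0.1, -0.7]
opening: 28.8
gripper_force: 29.7
```

```bash
python3 - <<'E'
from h import *
print(arm.state()["tcp_pos"])
cv2.imwrite("pics/c8.png",viewer.capture("side")["img"][100:310,200:520,::-1])
E
```

```text
[ 653.59976231 -163.72694921  192.35432313]
```

View pics/c8.png

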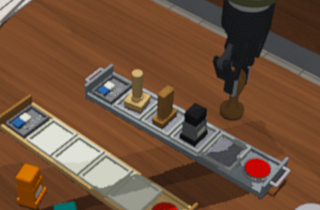

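The round stamp hangs upright above the first well. Lowering it.

Request:
{"api": "servo_tool", "payload": {"targets": [[0,0,0,0.01,0,0,0],[0,0,0,0.02,0,0,0],[0,0,0,0.02,0,0,0],[0,0,0,0.02,0,0,0],[0,0,0,0.016,0,0,0],[0,0,0,0.012,0,0,0],[0,0,0,0.007,0,0,0],[0,0,0,0.002,0,0,0],[0,0,0,0.0015,0,0,0],[0,0,0,0.0005,0,0,0],[0,0,0,0.0005,0,0,0],[0,0,0,0,0,0,0]]}}

```text
time_s: 29.05
tcp_pos: [654.4, -163.6, 83.8]
eef_rot: [0.0, 0.686, 0.728, 0.0]
contact_force: [-0.3, -0.2, -1.3]
opening: 28.8
gripper_force: 29.7
```

Request:
{"api": "servo_tool", "payload": {"targets": [[0,0,0,0.0005,0,0,0],[0,0,0,0,0,0,0]]}}

```text
time_s: 29.25
tcp_pos: [654.4, -163.8, 83.5]
eef_rot: [0.0, 0.686, 0.728, 0.0]
contact_force: [-0.9, -0.3, 5.6]
opening: 28.8
gripper_force: 30.1
```

Request:
{"api": "servo_tool", "payload": {"targets": [[0.5,0,0,0,0,0,0],[0.8,0,0,0,0,0,0],[1,0,0,0,0,0,0],[1,0,0,0,0,0,0],[1,0,0,-0.005,0,0,0],[1,0,0,-0.015,0,0,0],[1,0,0,-0.025,0,0,0],[1,0,0,-0.03,0,0,0],[1,0,0,-0.03,0,0,0],[1,0,0,-0.03,0,0,0],[1,0,0,-0.01,0,0,0],[1,0,0,0,0,0,0]]}}

```text
time_s: 30.45
tcp_pos: [654.9, -164.1, 230.4]
eef_rot: [0.001, 0.686, 0.728, 0.001]
contact_force: [-0.3, 0.2, -0.3]
opening: 85.5
gripper_force: 0.0
```

Request:
{"api": "servo_tool", "payload": {"targets": [[1,-0.02,-0.01,0,0,0,0],[1,-0.04,-0.015,0,0,0,0],[1,-0.04,-0.015,0,0,0,0],[1,-0.04,-0.015,0,0,0,0],[1,-0.04,-0.015,0,0,0,0],[1,-0.04,-0.015,0,0,0,0],[1,-0.04,-0.015,0,0,0,0],[1,-0.02,-0.01,0,0,0,0],[1,0,0,0,0,0,0],[1,0,0,0,0,0,0]]}}

```text
time_s: 31.45
tcp_pos: [560.7, -449.6, 226.7]
eef_rot: [-0.001, 0.686, 0.728, 0.0]
contact_force: [0.5, 0.3, 0.4]
opening: 85.4
gripper_force: 0.0
```

```bash
python3 - <<'E'
from h import *
print(arm.state()["tcp_pos"])
a=[viewer.capture("top")["img"][90:300,180:500],viewer.capture("side")["img"][100:310,200:520]]
cv2.imwrite("pics/c9.png",cv2.resize(np.vstack(a),None,fx=1.4,fy=1.4)[:,:,::-1])
E
```

```text
[ 560.69167804 -449.57631722  226.67184749]
```

View pics/c9.png

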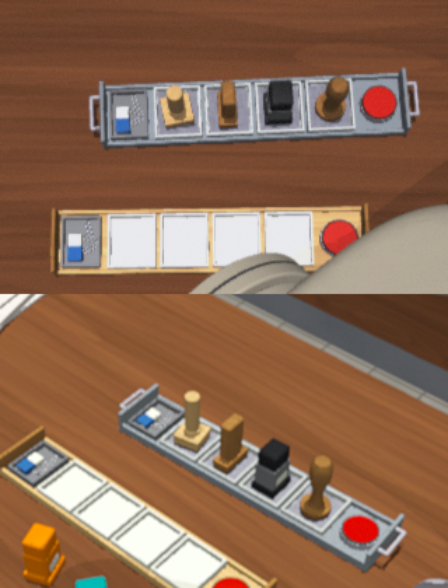

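All four stamps stand upright, each centred in its own well and in the right order from the red pad: round (330,102), self-inking (278,102), oblong (229,103), square (176,105). The arm is clear, so I'm handing in.

```bash
python3 -c "
from rig import arm
print(arm.close_job())"
```

```text
the job is handed in; nothing more can be done
None
```

The job is handed in: all four stamps stand upright in the steel rack, in order from its ink pad – round, self-inking, oblong, square – as seen in the final camera check; no verdict came back.

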